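Mix the sample jar and sight it through the mirror

ROBOT

A 6-joint arm with a two-finger parallel gripper is mounted at the origin on the work surface. World frame = base frame: x ahead of the robot, y to its left, z up, the work surface at z = 0. Lengths are in mm, angles in rad, forces in N, time in s.
With the tool pointing down it reaches from about 375 to 900 mm from the base axis. Payload 3.1 kg.
Tool frame: the origin (TCP) lies midway between the tips of the shut fingers; the grasp point (between the pads) lies 19 mm behind it (env.grip_depth is the distance from the TCP to the grasp point, in mm); z points along the fingers, x is the direction in which the jaws open and shut, and the axes are right-handed (so a half turn about z gives the same grasp; the last joint's range is limited). The gripper opens to 87 mm and grips with 3 to 60 N. Pads are 19 mm wide; open, the fingers measure 117 mm over their backs; the gripper's body (75 mm by 190 mm) begins 51 mm behind the grasp point.
Start: joints at [-1.337, 0.527, 1.433, -0, 1.181, -0.178], TCP at [250.754, -572.467, 222.548] pointing down, gripper open.
Joint ranges: [-3.08, 3.08], [-0.75, 2.2], [0.22, 2.44], [-1.43, 4.57], [0, 2.65], [-2.85, 2.85]. Speed limits (rad/s): [2.79, 2.79, 3.14, 3.14, 3.14, 3.14].

INTERFACE

Orientations are given as a rotation vector (axis times angle).
In Python, from bench import status, imaging, job, env gives the robot as it stands.
- The arm moves only by the tool send_rows, never from a script. Its argument "steps" is text: rows parted by semicolons, each of 5 numbers parted by spaces: the shift along the world's x, y, z in cm, then the turn about the world's z in degrees, then the gripper's target within -1 to 1 (shut at 1, half-way at 0, fully open at -1). In form: x y z roll claw; .... A call has 1 to 20 rows; each row shifts and turns the pose as measured when the row begins; what a row does not reach is not made up. A row lasts 1/12 s, in which the tool goes at most 41.7 mm and 7.16 degrees, less where a joint would pass 70% of its speed; a pose out of reach is approached as far as the arm can. A call with a gripper value outside its range is refused whole. The fingers move at their own pace and stop on an object; "force" is the grip in N (left out, the last holds). Time passes only in rows, so rows that do not move let the fingers close. It gives the time, the measured TCP pose, the force and the opening at its end, in the units of the state.
- status.get_obs(): the state, without advancing time (a new reading comes with each control period).
- imaging.get_image(name): name is "scene" or "side" or "wrist"; returns the picture (480x640x3 uint8, red, green, blue); there is no depth.
- imaging.get_calibration(name): a dict with "fx", "fy", "cx", "cy" (pixels), "rvec" (rotation vector, rad) and "tvec" (3), from world to camera coordinates, as OpenCV has them. Camera axes: x right, y down, z forward; pixel columns grow to the right and rows downward; lengths in mm; the calibration is good to about 2 mm. A picture is of the moment at which its call begins: read the wrist's pose just before it. get_calibration takes no time and is no camera call; for the wrist camera it gives the pose at the moment of the call.
- job.close_job(): hands the job in, once; it reports no verdict.
The state is a dict: "time": time; "joints": joint angles; "dq": joint speeds; "joint_efforts": joint torques, N m; "eef_pos": TCP position; "eef_rot": TCP orientation; "ft_force": force on the tool from outside, world axes, zero at the start; "ft_torque": the same for the moment, N m; "finger_gap": finger opening in mm.
Only numpy, scipy, OpenCV 4.12 (cv2) and the standard library are available. Lean on these libraries where they do the work, as an engineer would, in place of code of your own. Each camera call takes 0.05 s, during which the arm holds its last target.

TASK

Mix the sample by cranking the amber jar upside down and then back upright, and leave it standing upright. Then turn the sprung mirror by its blue fin until the bench camera, looking into the mirror, sees the jar's red band in the middle of its view, and finish still holding the mirror steady at that angle, because it springs back if let go. Leave the other things on the bench where they stand.

Things in the scene. Friction and masses are not known exactly. Their poses are not given: they have to be found in the camera images.
- mixer_axis (a point): Fixed jar mixer: grey base plate, one aluminium post (140 mm tall, centred 51 mm along +y from here). This point is on the level shaft, 125 mm above the bench, in the middle of the jar; it does not turn with it. y runs along the shaft from the jar past the post to the crank, z up. Place and yaw vary.
- jar (a joint): Angle (rad) of jar and crank, positive about the y axis of mixer_axis (handle at the top moves to that frame's +x). 0 = upright, cap up, handle straight above the shaft; +pi or -pi = upside down, handle straight below. Stops at -3.3 and +3.3: go over either way and come back the same way. Starts up to 0.4 off upright; stays where left (friction about 0.09 N m, nearly balanced).
- crank_handle (a point): Grip point on the crank handle, a black sleeve 14 mm in diameter, 66 mm long, parallel to the shaft, that spins freely on its pin. On its axis, 36 mm beyond the crank arm, 110 mm along +y from mixer_axis, 35 mm from the shaft axis (so 90 to 160 mm above the bench). Axes turn with the jar: y along the handle, z from shaft to handle.
- jar_mark (a point): Centre of the jar and of the red band (24 mm high, 55 mm across) round its middle; on the shaft axis, 125 mm above the bench. Closed amber jar 54 mm in diameter, 102 mm tall, black cap; clamped to the shaft. z points to the cap.
- mirror: Upright sprung mirror, 70 x 60 mm in a black frame. Origin on its vertical pivot at bench level; x = the way it faces, z up; its centre is 125 mm up. Parked at a stop, it turns anticlockwise seen from above, up to 1.75 rad (needed: 0.6 to 1.3). A spring (0.03 N m plus 0.08 N m per rad) takes it back when let go. Stands on a fixed white dial, 92 mm radius; place and yaw vary.
- mirror_fin (a point): Grip point on the blue fin on top of the mirror: an upright plate 10 mm thick (along x, the way the mirror faces), 50 mm long (along y), from 158 to 206 mm above the bench. The point is on the pivot axis 187 mm above the bench, so the fin turns on the spot. Axes turn with the mirror.
- sight (a point): Camera's line of sight after the mirror: starts at the pivot, 125 mm above the bench, x = where the camera looks by reflection. Turns by twice the mirror's turn, same direction; a thin red needle on the white dial (26 to 88 mm from the pivot) shows it. The band is mid-view when x points at the jar's axis. Camera: black box on a post on the same base, 0.21 m from the pivot.
- beaker: Glass beaker, 72 mm across, 95 mm tall; origin under its centre. Loose bystander, not to be disturbed.
- reagent: Amber bottle, 60 mm across, 140 mm tall; origin under its centre. Loose bystander, not to be disturbed.
- whitepot: White pot with blue cap, 70 mm across, 90 mm tall; origin under its centre. Loose bystander, not to be disturbed.
- dish: Glass dish, 90 mm across, 14 mm high; origin under its centre. Loose bystander, not to be disturbed.
- bung: Dark rubber bung, 36 mm across, 28 mm high; origin under its centre. Loose bystander, not to be disturbed.
- spatula: Steel spatula with a wooden handle, 180 mm long, lying on the bench. Loose bystander, not to be disturbed.
- weight: Brass weight, 44 mm across, 48 mm high; origin under its centre. Loose bystander, not to be disturbed.
Not all that is in view belongs to the job. What is shaped like the part that bears mixer_axis but pink is not meant.

How it is judged:
By the outcome, as a careful person would: the job done as asked, in the order asked, and still so for the second after the job is handed in, while the arm keeps its last pose, push and grip.
It also fails if it takes over 61 s, if anything falls off the work surface, if the arm or the gripper's body presses on something with over 40 N, if the wrist force passes 120 N, or if a joint passes its speed limit or range.

## Working session

There is one attempt and no reset: what is moved stays moved. The work goes in short steps, Python scripts to look and compute and a tool call to move; the robot and the scene stay as the last step left them, time stands still between calls to the robot, and variables do not carry over. Pictures are saved under pics/ and viewed, and the job is handed in when it is done.

Besides the shell and the picture viewer there is one more tool, called after "Request:" in YAML: its name, and indented under it one key for each argument. send_rows: Moves the arm, as the interface text tells. Its arguments: {"type":"object","properties":{"steps":{"type":"string"},"force":{"type":"number"}},"required":["steps"]}

```bash
mkdir -p pics; python3 - <<'E'
from bench import status, imaging, job, env
import cv2
print(status.get_obs()); print(env.grip_depth)
for n in ("scene","side","wrist"):
    c=imaging.get_calibration(n); print(n,c)
    cv2.imwrite(f"pics/{n}0.png",imaging.get_image(n)[:,:,::-1])
E
```

```text
{'time': 0.0, 'joints': array([-1.33652280e+00,  5.28483994e-01,  1.43391998e+00,  4.04385326e-06,
        1.18139195e+00, -1.78533500e-01]), 'dq': array([ 0.00101672,  0.00045076, -0.00130787, -0.00029632, -0.00028754,
       -0.00040636]), 'joint_efforts': array([ 1.17310148e-03, -4.40034878e+01, -1.76591313e+01,  6.34275028e-02,
        5.82357065e-02, -1.58115504e-04]), 'eef_pos': array([ 250.57244841, -571.76069035,  221.55506622]), 'eef_rot': array([-2.62828285e+00,  1.71819681e+00,  2.50921866e-03]), 'ft_force': array([ 0.87877157,  0.04734648, -0.05392842]), 'ft_torque': array([ 0.02394496, -0.02739249,  0.06428184]), 'finger_gap': 86.9040300975166}
18.700000000000003
scene {'fx': 483.9505522675551, 'fy': 483.9505522675551, 'cx': 319.7619763990398, 'cy': 233.33358195011328, 'rvec': array([ 1.63990171,  1.73991607, -0.87486005]), 'tvec': array([  75.27453475, -198.52947512, 1586.18109708])}
side {'fx': 526.1150015695924, 'fy': 526.1150015695924, 'cx': 329.7798673174688, 'cy': 243.5965245050175, 'rvec': array([ 0.85619697, -2.42100385,  1.25498011]), 'tvec': array([399.43872769, 312.76996924, 950.03645745])}
wrist {'fx': 359.57637557644034, 'fy': 359.57637557644034, 'cx': 315.97091350652295, 'cy': 234.56559931538484, 'rvec': array([-2.45097068,  1.60154008,  0.20181697]), 'tvec': array([-622.61940969,  -31.05223212,  389.0977605 ])}
```

View pics/scene0.png

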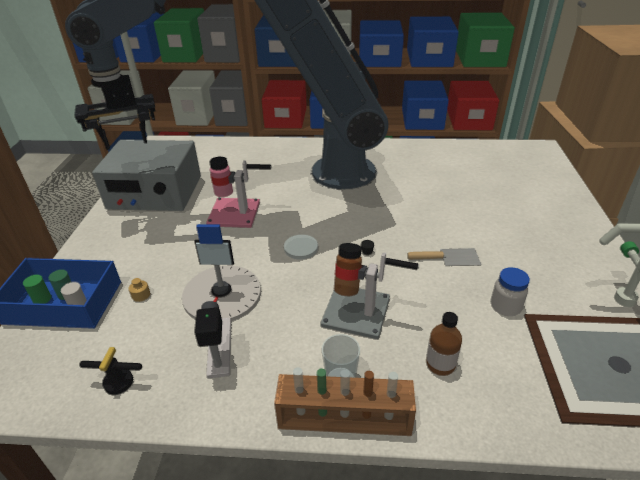

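View pics/side0.png

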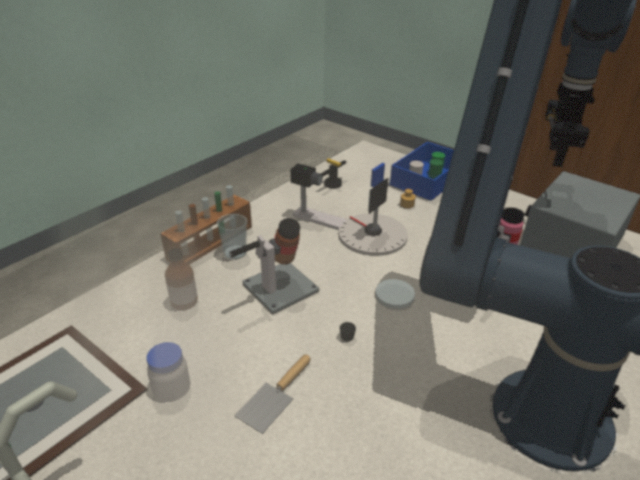

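View pics/wrist0.png

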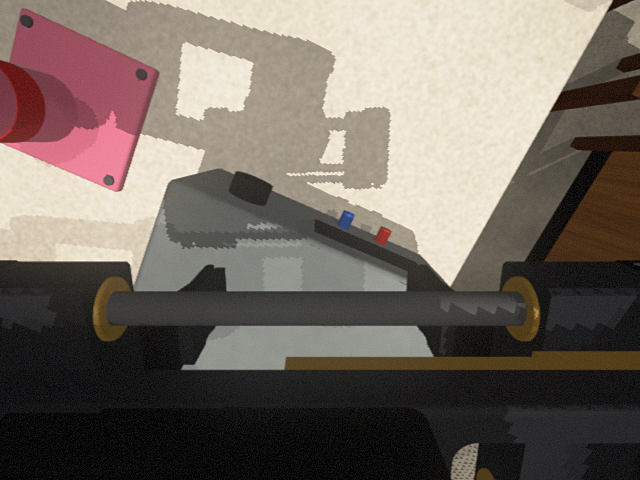

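```bash
cat > h.py <<'E'
import numpy as np, cv2
from bench import status, imaging, job, env
def cam(n):
    c=imaging.get_calibration(n); K=np.array([[c['fx'],0,c['cx']],[0,c['fy'],c['cy']],[0,0,1]])
    R=cv2.Rodrigues(c['rvec'])[0]; return K,R,np.array(c['tvec'])
def ray(C,uv):
    K,R,t=C; d=R.T@np.linalg.inv(K)@np.array([uv[0],uv[1],1.]); return -R.T@t,d/np.linalg.norm(d)
def onz(C,uv,z):
    o,d=ray(C,uv); return o+d*(z-o[2])/d[2]
def tri(C1,a,C2,b):
    o1,d1=ray(C1,a);o2,d2=ray(C2,b)
    s=np.linalg.lstsq(np.c_[d1,-d2],o2-o1,rcond=None)[0]
    p,q=o1+s[0]*d1,o2+s[1]*d2; return (p+q)/2,np.linalg.norm(p-q)
def proj(C,P):
    K,R,t=C; q=K@(R@np.asarray(P,float)+t); return q[:2]/q[2]
E
python3 - <<'E'
import cv2
a=cv2.imread('pics/scene0.png');b=cv2.imread('pics/side0.png')
cv2.imwrite('pics/c1.png',cv2.resize(a[225:345,300:440],None,fx=5,fy=5,interpolation=2)[:600])
cv2.imwrite('pics/c2.png',cv2.resize(b[205:325,215:345],None,fx=5,fy=5,interpolation=2))
cv2.imwrite('pics/c3.png',cv2.resize(a[215:330,170:280],None,fx=5,fy=5,interpolation=2))
cv2.imwrite('pics/c4.png',cv2.resize(b[155:260,285:425],None,fx=5,fy=5,interpolation=2))
E
```

```text
(no output)
```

View pics/c1.png

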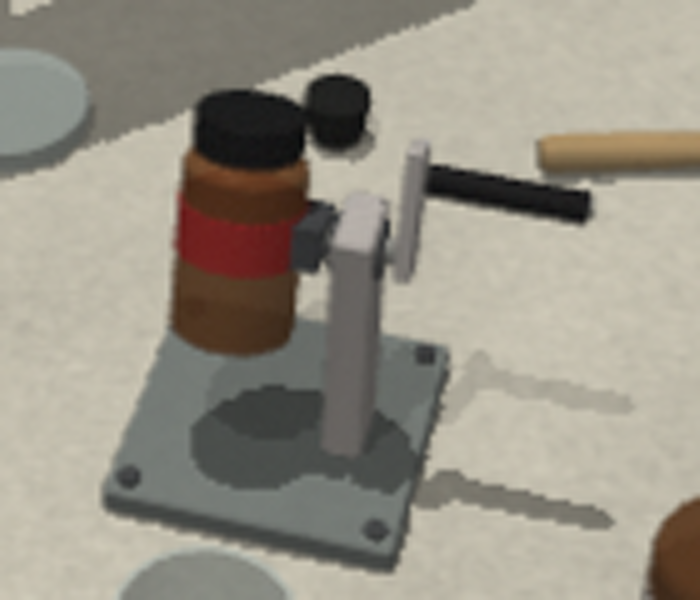

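View pics/c2.png

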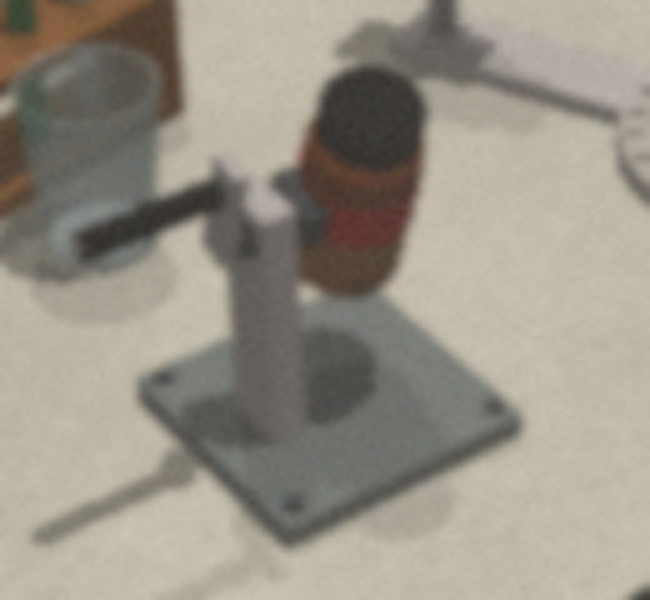

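View pics/c3.png

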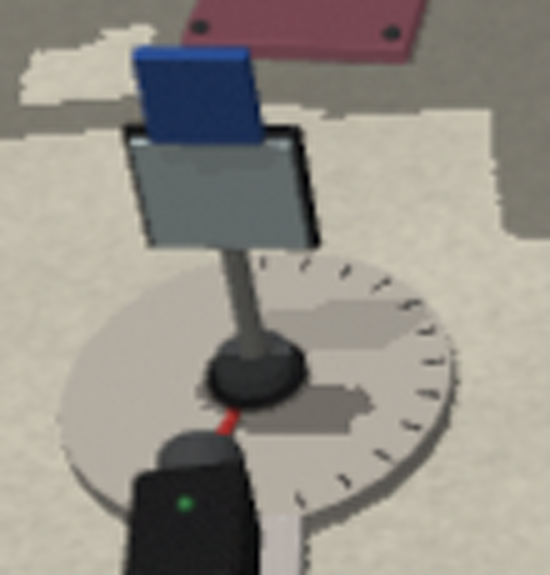

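View pics/c4.png

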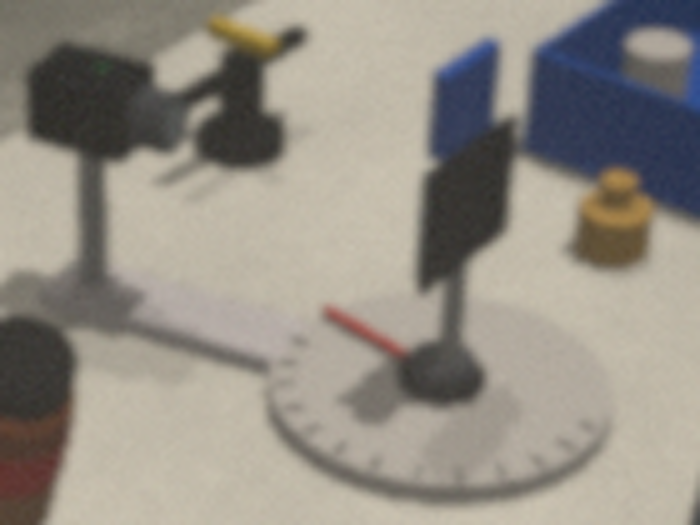

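```bash
python3 - <<'E'
from h import *
S,D=cam('scene'),cam('side')
P={}
for n,a,b in [('hend',(417.6,266.2),(232,254)),('hroot',(385.6,260.6),(259,243.6)),('posttop',(372.6,267),(268.4,245)),('band',(348,272.6),(287.5,247)),
 ('captop',(350,247),(289,222)),('jarbot',(346.6,292.5),(284,263)),
 ('fin',(209.6,234),(378.2,174.4)),('fin_tl',(197,225.5),(372,171)),('fin_tr',(219,225.5),(384,163.5)),('fin_bl',(200,243),(372,187)),('fin_br',(222,243),(383.5,180)),
 ('reag',(449.6,318),(179,266)),('pivotbase',(221,286),(374,226))]:
    p,e=tri(S,a,D,b); P[n]=p; print(n,p.round(1),round(e,1))
for n,a in [('bl',(325,325)),('tr',(385,296)),('br',(375,331))]:
    print(n,onz(S,np.array(a),8).round(1))
for n,a in [('bl',(249,281)),('tr',(314,286)),('br',(273,306))]:
    print('side screw',n,onz(D,np.array(a),8).round(1))
d=P['hend']-P['hroot'];print(np.linalg.norm(d),np.degrees(np.arctan2(d[1],d[0])))
E
```

```text
hend [632.1 169.4 160.2] 2.0
hroot [617.  106.6 158.9] 0.1
posttop [616.9  80.4 140.6] 1.1
band [607.1  30.3 112.8] 1.2
captop [601.4  31.8 180.7] 2.8
jarbot [618.4  29.6  63.1] 4.4
fin [ 574.4 -269.   182.9] 0.3
fin_tl [ 587.5 -278.5  198.9] 33.9
fin_tr [ 562.2 -256.   210.3] 27.5
fin_bl [ 586.  -281.3  151.6] 31.8
fin_br [ 562.  -257.8  163.5] 30.8
reag [730.8 228.  116.5] 3.4
pivotbase [ 574.1 -267.8   29.4] 2.5
bl [663.6 -17.6   8. ]
tr [568.2 116.4   8. ]
br [675.1  91.1   8. ]
side screw bl [684.1  83.8   8. ]
side screw tr [5.558e+02 5.000e-01 8.000e+00]
side screw br [581.8 110.8   8. ]
64.59965016805066 76.53217688374335
```

```bash
python3 - <<'E'
from h import *
S,D,W=cam('scene'),cam('side'),cam('wrist')
for n,a,b in [('fin_tl',(197,225.5),(384,163.5)),('fin_tr',(219,225.5),(372,171)),('fin_bl',(200,243),(383.5,180)),('fin_br',(222,243),(372,187)),
 ('br',(375,331),(247.6,280.6)),('tr',(385,296),(273.6,305.4))]:
    p,e=tri(S,a,D,b); print(n,p.round(1),round(e,1))
o=status.get_obs();R=cv2.Rodrigues(o['eef_rot'])[0]
K,Rw,t=W; print('cam pos in tool',(R.T@(-Rw.T@t-o['eef_pos'])).round(1)); print('cam axes in tool\n',(R.T@Rw.T).round(2)); print('tool axes\n',R.round(2))
E
```

```text
fin_tl [ 574.3 -292.4  204.3] 1.0
fin_tr [ 575.  -243.4  204.5] 4.8
fin_bl [ 573.5 -295.   156.5] 0.5
fin_br [ 574.1 -245.3  158.1] 0.9
br [681.2  90.6  15. ] 0.1
tr [575.9 115.3  16. ] 0.9
cam pos in tool [  -1.5  -65.6 -162.1]
cam axes in tool
 [[ 1.    0.    0.  ]
 [-0.    0.97  0.25]
 [-0.   -0.25  0.97]]
tool axes
 [[ 0.4  -0.92 -0.  ]
 [-0.92 -0.4   0.  ]
 [-0.   -0.   -1.  ]]
```

Request:
send_rows:
  steps: "0 0 4 0 -0.3; 0 0 4 0 -0.3; 1.8 3.5 0 2.7 -0.3; 1.8 3.5 0 2.7 -0.3; 1.8 3.5 0 2.7 -0.3; 1.8 3.5 0 2.7 -0.3; 1.8 3.5 0 2.7 -0.3; 1.8 3.5 0 2.7 -0.3; 1.8 3.5 0 2.7 -0.3; 1.8 3.5 0 2.7 -0.3; 1.8 3.5 0 2.7 -0.3; 1.8 3.5 0 2.7 -0.3; 1.8 3.5 0 2.7 -0.3; 1.8 3.5 0 2.7 -0.3; 1.8 3.5 0 2.7 -0.3; 1.8 3.5 0 2.7 -0.3; 1.8 3.5 0 2.7 -0.3; 1.8 3.5 0 2.7 -0.3; 1.8 3.5 0 2.7 -0.3; 1.8 3.5 0 2.7 -0.3"
  force: 25

```text
time: 1.82
eef_pos: [576.1, 83.2, 299.8]
eef_rot: [3.108, -0.445, -0.008]
ft_force: [0.4, -0.7, 0.3]
finger_gap: 56.6
```

Request:
send_rows:
  steps: "2.5 2.8 0 1.5 -0.3; 2.4 2.8 0 1.5 -0.3; 0 0 0 0 -0.3"

```text
time: 2.07
eef_pos: [627.7, 150.1, 298.3]
eef_rot: [-3.121, 0.344, 0.008]
ft_force: [0.5, -0.7, 0.3]
finger_gap: 56.6
```

```bash
python3 - <<'E'
from h import *
o=status.get_obs();print(o['eef_pos'],o['eef_rot'],o['finger_gap'])
W=cam('wrist');im=imaging.get_image('wrist')[:,:,::-1].copy()
print('exp handle',proj(W,[626,140,160]),'post',proj(W,[617,80,140]),'axis',proj(W,[605,31,125]))
cv2.imwrite('pics/w1.png',im)
E
```

```text
[627.7080562  150.10475106 298.30297422] [-3.12105897  0.34434745  0.00766399] 56.642535472959956
exp handle [319.49881436 236.023289  ] post [323.71922877 292.00229195] axis [322.21996519 331.61357223]
```

View pics/w1.png

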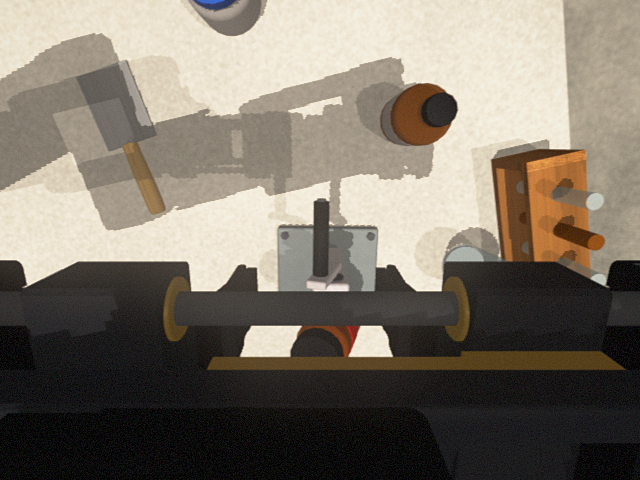

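```bash
python3 - <<'E'
from h import *
W=cam('wrist')
a=np.array
for uv in [(321,203),(320.5,273)]: print(onz(W,a(uv),160).round(1))
for uv in [(284.5,236),(371.5,236)]: print(onz(W,a(uv),13).round(1))
im=cv2.imread('pics/w1.png');cv2.imwrite('pics/w1c.png',cv2.resize(im[190:370,240:420],None,fx=3.3,fy=3.3,interpolation=2))
E
```

```text
[630.9 165.4 160. ]
[617.  104.4 160. ]
[571.6 109.9  13. ]
[680.6  85.7  13. ]
```

View pics/w1c.png

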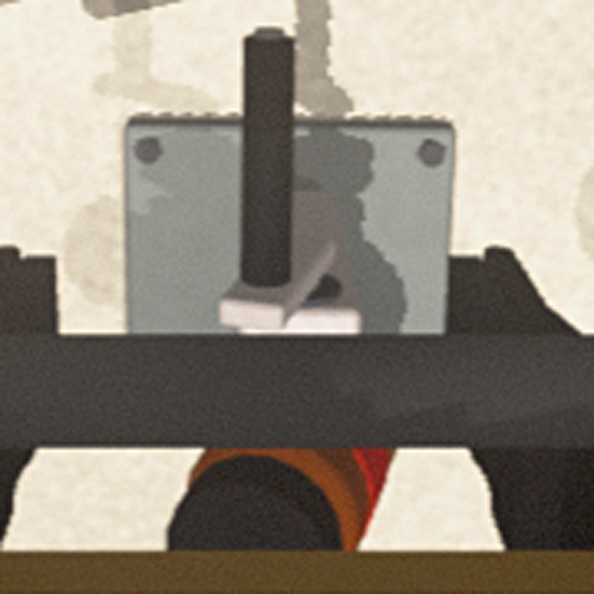

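```bash
python3 - <<'E'
from h import *
W=cam('wrist'); a=np.array
print(onz(W,a((331,286.)),140).round(1))
y=a([.222,.975]);x=a([.975,-.222])
for n,p in [('post',onz(W,a((331,286.)),140)[:2]),('scr',a([626.1,97.8])),('h1',a([630.9,165.4])),('h2',a([617.,104.4])),('hS1',a([632.1,169.4])),('hS2',a([617.,106.6])),('postS',a([616.9,80.4])),('band',a([607.1,30.3]))]:
    print(n,(p@x).round(1),(p@y).round(1))
E
```

```text
[622.4  82.  140. ]
post 588.7 218.2
scr 588.7 234.3
h1 578.4 301.3
h2 578.4 238.8
hS1 578.7 305.5
hS2 577.9 240.9
postS 583.6 215.3
band 585.2 164.3
```

Request:
send_rows:
  steps: "-0.12 -0.45 -3 0 -0.4; -0.12 -0.45 -3 0 -0.4; 0 0 -3 0 -0.4; 0 0 -3 0 -0.4; 0 0 -2 0 -0.4; 0 0 0 0 -0.4"

```text
time: 2.62
eef_pos: [619.9, 135.1, 155.0]
eef_rot: [3.118, -0.348, -0.009]
ft_force: [-0.8, -0.5, -0.1]
finger_gap: 60.6
```

Request:
send_rows:
  steps: "0.5 0.5 -0.8 0 -0.4; 0 0 -0.5 0 -0.4; 0 0 0 0 -0.4"

```text
time: 2.87
eef_pos: [624.7, 138.2, 142.2]
eef_rot: [3.117, -0.352, -0.01]
ft_force: [0.4, -0.6, 0.6]
finger_gap: 61.1
```

```bash
python3 - <<'E'
from h import *
o=status.get_obs();print(o['eef_pos'],o['eef_rot'],o['finger_gap'])
im=imaging.get_image('wrist')[:,:,::-1];cv2.imwrite('pics/w2.png',im)
E
```

```text
[624.73186578 138.23269282 142.18170542] [ 3.11728313 -0.3520245  -0.01038854] 61.065121949056504
```

View pics/w2.png

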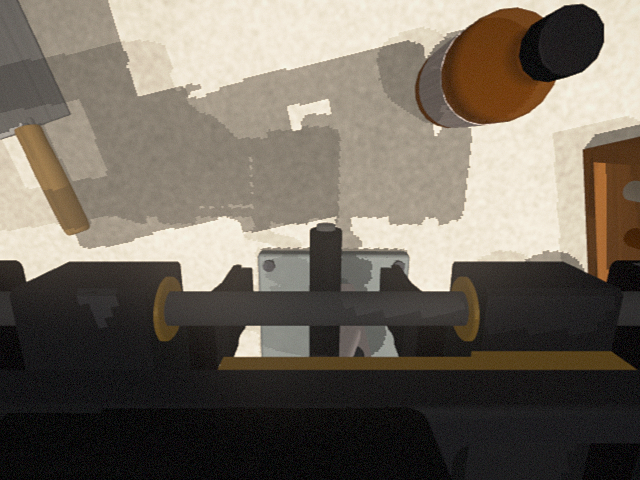

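Request:
send_rows:
  steps: "0.3 -0.05 -0.1 0 0.2; 0 0 0 0 0.8; 0 0 0 0 1; 0 0 0 0 1; 0 0 0 0 1; 0 0 0 0 1; 0 0 0 0 1; 0 0 0 0 1"
  force: 25

```text
time: 3.58
eef_pos: [631.1, 138.4, 147.5]
eef_rot: [3.119, -0.352, 0.005]
ft_force: [-3.1, 1.3, 0.1]
finger_gap: 16.0
```

```bash
python3 - <<'E'
from h import *
o=status.get_obs();print(o['eef_pos'],o['eef_rot'],o['finger_gap'],o['ft_force'])
p=o['eef_pos'][:2];y=np.array([.222,.975]);x=np.array([.975,-.222]);print(p@x,p@y)
a=imaging.get_image('scene')[:,:,::-1];cv2.imwrite('pics/s2.png',cv2.resize(a[195:345,300:470],None,fx=4,fy=4,interpolation=2))
b=imaging.get_image('side')[:,:,::-1];cv2.imwrite('pics/d2.png',cv2.resize(b[180:325,205:365],None,fx=4,fy=4,interpolation=2))
E
```

```text
[631.10092479 138.38213438 147.5477407 ] [ 3.11938486 -0.35164107  0.00469845] 15.986285531656492 [-3.1334304   1.28993026  0.13476779]
584.6025678334062 275.02698632534236
```

View pics/s2.png

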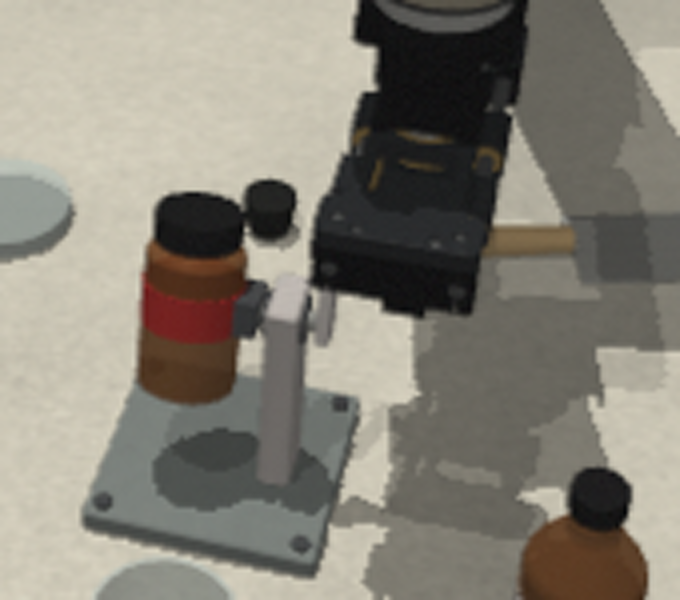

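View pics/d2.png

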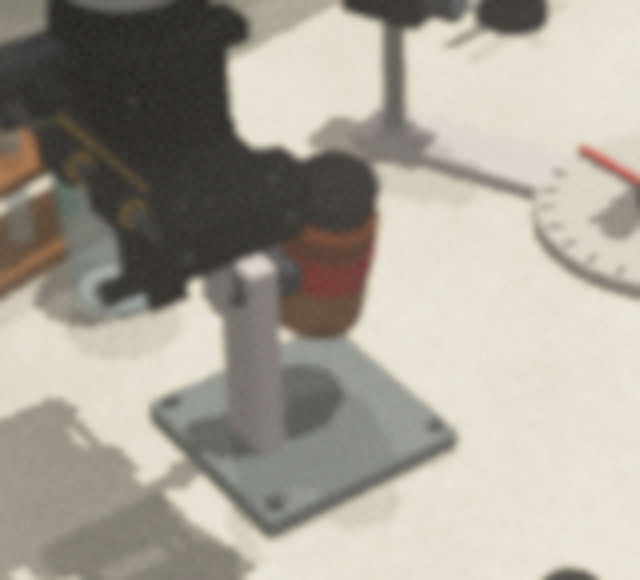

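Request:
send_rows:
  steps: "0 0 0 0 0.4; 0 0 0 0 0.4; 0 0 -0.7 0 0.4; 0 0 0 0 0.4; 0 0 0 0 0.4"

```text
time: 4.1
eef_pos: [632.8, 138.1, 139.9]
eef_rot: [3.119, -0.351, 0.012]
ft_force: [-0.7, 0.1, -0.1]
finger_gap: 25.7
```

Request:
send_rows:
  steps: "0 0 0 0 0.4; 0 0 0 0 0.4; 0 0 0 0 0.4"

```text
time: 4.35
eef_pos: [633.1, 137.9, 139.3]
eef_rot: [3.119, -0.351, 0.012]
ft_force: [1.0, -0.7, 0.2]
finger_gap: 26.0
```

Request:
send_rows:
  steps: "0 0 0 0 1; 0 0 0 0 1; 0 0 0 0 1; 0 0 0 0 1; 0 0 0 0 1"
  force: 30

```text
time: 4.77
eef_pos: [632.1, 138.1, 139.2]
eef_rot: [3.119, -0.351, 0.008]
ft_force: [0.3, -0.6, -0.2]
finger_gap: 13.0
```

Request:
send_rows:
  steps: "-0.87 0.20 -0.20 0 1; -0.79 0.18 -0.42 0 1; -0.65 0.15 -0.62 0 1; 0 0 0 0 1; 0 0 0 0 1"

```text
time: 5.18
eef_pos: [613.6, 142.4, 128.1]
eef_rot: [3.119, -0.351, 0.034]
ft_force: [3.5, -1.2, 0.4]
finger_gap: 12.7
```

```bash
cat >> h.py <<'E'
def st():
    o=status.get_obs();p=o['eef_pos'];x=np.array([.975,-.222]);y=np.array([.222,.975])
    f=o['ft_force'];a=o['eef_rot'];print('t',round(o['time'],2),'xm',(p[:2]@x).round(2),'ym',(p[:2]@y).round(2),'zgrip',(p[2]+18.7).round(2),'f_xm',(f[:2]@x).round(1),'fy',(f[:2]@y).round(1),'fz',f[2].round(1),'yaw',np.degrees(2*np.arctan2(a[1],a[0])).round(1)%360,'gap',round(o['finger_gap'],1))
E
python3 -c "
from h import *
st()"
```

```text
t 5.18 xm 566.61 ym 275.1 zgrip 146.8 f_xm 3.7 fy -0.4 fz 0.4 yaw 347.1 gap 12.7
```

Request:
send_rows:
  steps: "-0.53 0.12 -0.73 0 1; -0.32 0.07 -0.85 0 1; -0.10 0.02 -0.90 0 1; 0 0 0 0 1; 0 0 0 0 1"

```text
time: 5.6
eef_pos: [605.3, 144.4, 103.9]
eef_rot: [3.119, -0.351, 0.042]
ft_force: [0.5, -1.1, 2.4]
finger_gap: 12.9
```

```bash
python3 -c "
from h import *
st()"
```

```text
t 5.6 xm 558.06 ym 275.18 zgrip 122.64 f_xm 0.8 fy -1.0 fz 2.4 yaw 347.1 gap 12.9
```

Request:
send_rows:
  steps: "0.15 -0.03 -0.90 0 1; 0.37 -0.08 -0.83 0 1; 0.56 -0.13 -0.70 0 1; 0 0 0 0 1; 0 0 0 0 1"

```text
time: 6.02
eef_pos: [617.2, 141.6, 78.1]
eef_rot: [3.119, -0.352, 0.04]
ft_force: [-0.2, -1.3, 4.5]
finger_gap: 12.8
```

```bash
python3 -c "
from h import *
st()"
```

```text
t 6.02 xm 570.34 ym 275.06 zgrip 96.81 f_xm 0.1 fy -1.3 fz 4.5 yaw 347.1 gap 12.8
```

Request:
send_rows:
  steps: "0.66 -0.15 -0.46 0 1; 0.75 -0.17 -0.29 0 1; 0.79 -0.18 -0.11 0 1; 0 0 0 0 1; 0 0 0 0 1"

```text
time: 6.43
eef_pos: [637.4, 136.8, 69.8]
eef_rot: [3.119, -0.352, 0.029]
ft_force: [-0.1, -0.6, 3.3]
finger_gap: 12.8
```

```bash
python3 - <<'E'
from h import *
st()
import scipy.optimize as so
P=np.array([(585.6,157.9),(566.61,146.8),(558.06,122.64),(570.34,96.81)])
r=so.least_squares(lambda v:np.hypot(P[:,0]-v[0],P[:,1]-v[1])-35,[590,124]);print(r.x,r.fun)
b=imaging.get_image('side')[:,:,::-1];cv2.imwrite('pics/d3.png',cv2.resize(b[170:325,205:365],None,fx=3.7,fy=3.7,interpolation=2))
b=imaging.get_image('scene')[:,:,::-1];cv2.imwrite('pics/s3.png',cv2.resize(b[195:345,300:470],None,fx=4,fy=4,interpolation=2))
E
```

```text
t 6.43 xm 591.11 ym 274.94 zgrip 88.53 f_xm 0.0 fy -0.6 fz 3.3 yaw 347.1 gap 12.8
[592.93918341 123.65121149] [ 0.0263205   0.05841281 -0.10616123  0.08808523]
```

View pics/d3.png

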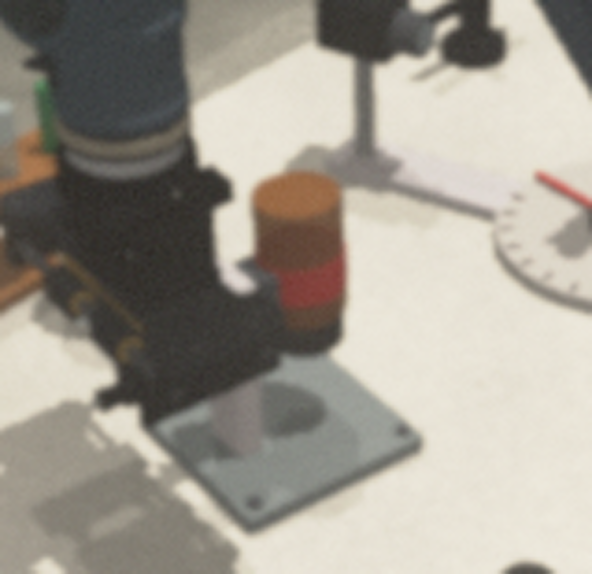

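View pics/s3.png

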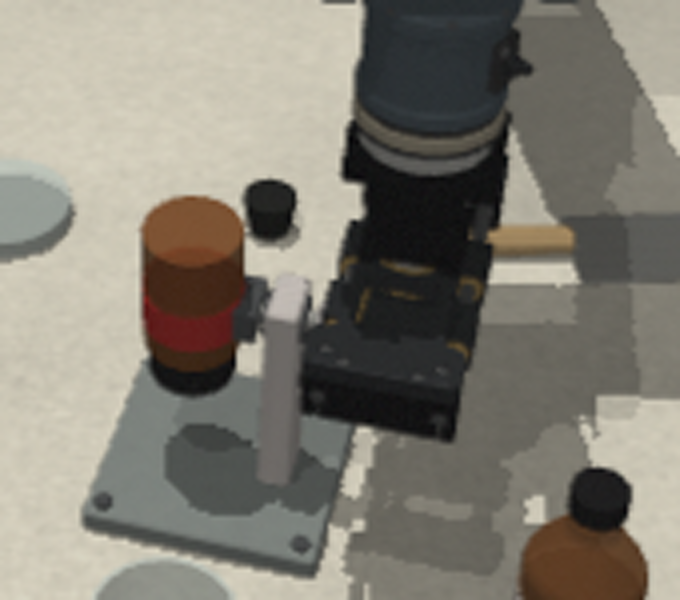

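Request:
send_rows:
  steps: "0.25 -0.06 0 0 1; 0 0 0 0 1; 0 0 0 0 1"

```text
time: 6.78
eef_pos: [638.3, 136.6, 69.9]
eef_rot: [3.119, -0.351, 0.025]
ft_force: [0.8, -0.7, 0.9]
finger_gap: 12.8
```

```bash
python3 -c "
from h import *
st()"
```

```text
t 6.78 xm 592.01 ym 274.91 zgrip 88.56 f_xm 0.9 fy -0.5 fz 0.9 yaw 347.2 gap 12.8
```

Request:
send_rows:
  steps: "-0.88 0.20 0.12 0 1; -0.82 0.19 0.35 0 1; -0.70 0.16 0.55 0 1; 0 0 0 0 1; 0 0 0 0 1"

```text
time: 7.2
eef_pos: [614.7, 142.2, 80.6]
eef_rot: [3.119, -0.351, 0.037]
ft_force: [2.3, -0.2, -1.4]
finger_gap: 12.8
```

```bash
python3 -c "
from h import *
st()"
```

```text
t 7.2 xm 567.76 ym 275.12 zgrip 99.3 f_xm 2.3 fy 0.3 fz -1.4 yaw 347.2 gap 12.8
```

Request:
send_rows:
  steps: "-0.53 0.12 0.73 0 1; -0.32 0.07 0.85 0 1; -0.10 0.02 0.90 0 1; 0 0 0 0 1; 0 0 0 0 1"

```text
time: 7.62
eef_pos: [605.2, 144.4, 107.9]
eef_rot: [3.119, -0.35, 0.041]
ft_force: [3.6, -1.0, -4.5]
finger_gap: 12.7
```

```bash
python3 -c "
from h import *
st()"
```

```text
t 7.62 xm 558.04 ym 275.16 zgrip 126.61 f_xm 3.7 fy -0.2 fz -4.5 yaw 347.2 gap 12.7
```

Request:
send_rows:
  steps: "0.19 -0.04 0.89 0 1; 0.41 -0.09 0.81 0 1; 0.60 -0.14 0.67 0 1; 0 0 0 0 1; 0 0 0 0 1"

```text
time: 8.03
eef_pos: [615.5, 142.0, 130.4]
eef_rot: [3.119, -0.352, 0.03]
ft_force: [2.2, -0.2, -4.5]
finger_gap: 13.1
```

```bash
python3 -c "
from h import *
st()"
```

```text
t 8.03 xm 568.58 ym 275.05 zgrip 149.07 f_xm 2.2 fy 0.3 fz -4.5 yaw 347.1 gap 13.1
```

Request:
send_rows:
  steps: "0.70 -0.16 0.53 0 1; 0.81 -0.18 0.33 0 1; 0.86 -0.20 0.11 0 1; 0 0 0 0 1; 0 0 0 0 1"

```text
time: 8.45
eef_pos: [632.1, 138.0, 139.5]
eef_rot: [3.119, -0.352, -0.005]
ft_force: [-0.7, 0.7, -4.3]
finger_gap: 13.3
```

```bash
python3 -c "
from h import *
st()"
```

```text
t 8.45 xm 585.64 ym 274.87 zgrip 158.19 f_xm -0.8 fy 0.5 fz -4.3 yaw 347.1 gap 13.3
```

Request:
send_rows:
  steps: "0.45 -0.10 0.05 0 1; 0.35 -0.08 0.03 0 1; 0 0 0 0 1; 0 0 0 0 1; 0 0 0 0 1"

```text
time: 8.87
eef_pos: [637.7, 136.7, 139.9]
eef_rot: [3.119, -0.352, -0.019]
ft_force: [-1.9, -0.6, 0.2]
finger_gap: 12.9
```

```bash
python3 - <<'E'
from h import *
st()
b=imaging.get_image('side')[:,:,::-1];cv2.imwrite('pics/d4.png',cv2.resize(b[170:325,205:365],None,fx=3.7,fy=3.7,interpolation=2))
b=imaging.get_image('wrist')[:,:,::-1];cv2.imwrite('pics/w4.png',b)
E
```

```text
t 8.87 xm 591.4 ym 274.87 zgrip 158.64 f_xm -1.7 fy -1.0 fz 0.2 yaw 347.1 gap 12.9
```

View pics/d4.png

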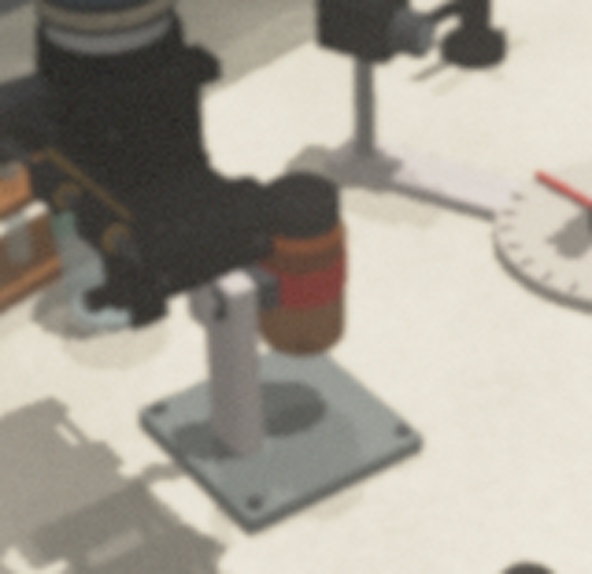

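View pics/w4.png

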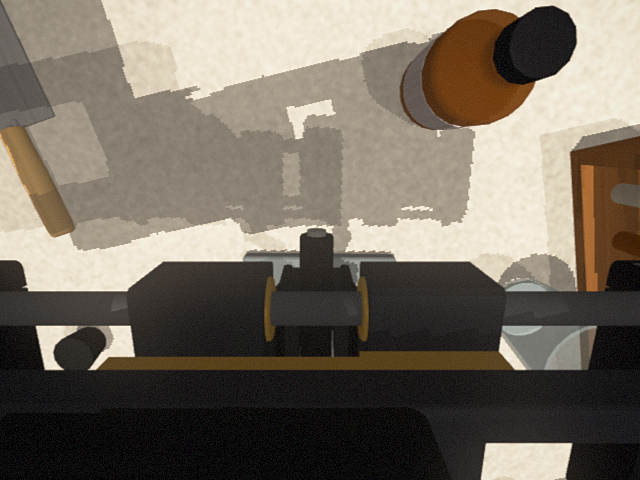

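Request:
send_rows:
  steps: "0.22 -0.05 0 0 1; 0 0 0 0 1; 0 0 0 0 1"

```text
time: 9.22
eef_pos: [639.5, 136.3, 139.9]
eef_rot: [3.119, -0.351, -0.02]
ft_force: [-2.7, 0.8, -0.0]
finger_gap: 13.3
```

Request:
send_rows:
  steps: "0 0 0 0 0.5; 0 0 0 0 0.2; 0 0 0 0 0; 0 0 0 0 0; 0 0 0 0 0"

```text
time: 9.63
eef_pos: [643.0, 135.5, 141.2]
eef_rot: [3.119, -0.35, -0.007]
ft_force: [0.5, -0.2, -0.1]
finger_gap: 38.1
```

```bash
python3 - <<'E'
from h import *
st()
b=imaging.get_image('wrist')[:,:,::-1];cv2.imwrite('pics/w5.png',b)
E
```

```text
t 9.63 xm 596.82 ym 274.83 zgrip 159.86 f_xm 0.6 fy -0.1 fz -0.1 yaw 347.2 gap 38.1
```

View pics/w5.png

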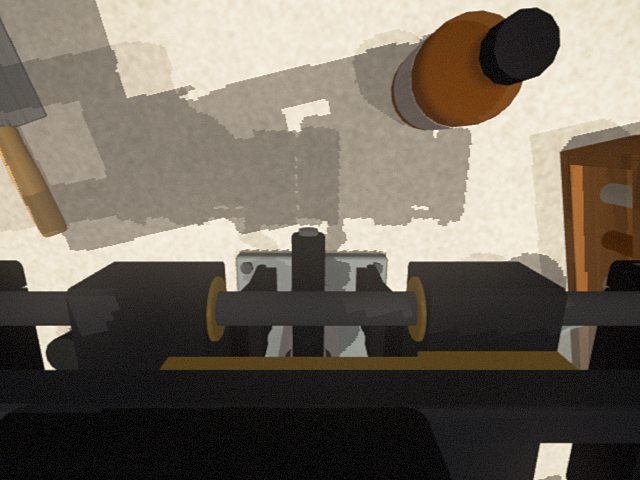

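Request:
send_rows:
  steps: "0 0 1.5 0 -0.2; 0 0 3 0 -0.2; 0 0 3.5 0 -0.2; 0 0 3.5 0 -0.2; 0 0 3 0 -0.2; 0 0 0 0 -0.2"

```text
time: 10.18
eef_pos: [640.3, 134.7, 288.9]
eef_rot: [3.117, -0.351, -0.018]
ft_force: [0.1, -0.1, 0.6]
finger_gap: 52.5
```

```bash
python3 - <<'E'
from h import *
st()
W=cam('wrist')
a=imaging.get_image('wrist')[:,:,::-1];cv2.imwrite('pics/w6.png',cv2.resize(a[150:400,200:460],None,fx=2.3,fy=2.3,interpolation=2))
b=imaging.get_image('side')[:,:,::-1];cv2.imwrite('pics/d6f.png',b);cv2.imwrite('pics/d6.png',cv2.resize(b[205:325,215:345],None,fx=5,fy=5,interpolation=2))
b=imaging.get_image('scene')[:,:,::-1];cv2.imwrite('pics/s6f.png',b);cv2.imwrite('pics/s6.png',cv2.resize(b[225:345,300:440],None,fx=5,fy=5,interpolation=2))
E
```

```text
t 10.18 xm 594.37 ym 273.51 zgrip 307.6 f_xm 0.2 fy -0.1 fz 0.6 yaw 347.2 gap 52.5
```

View pics/w6.png

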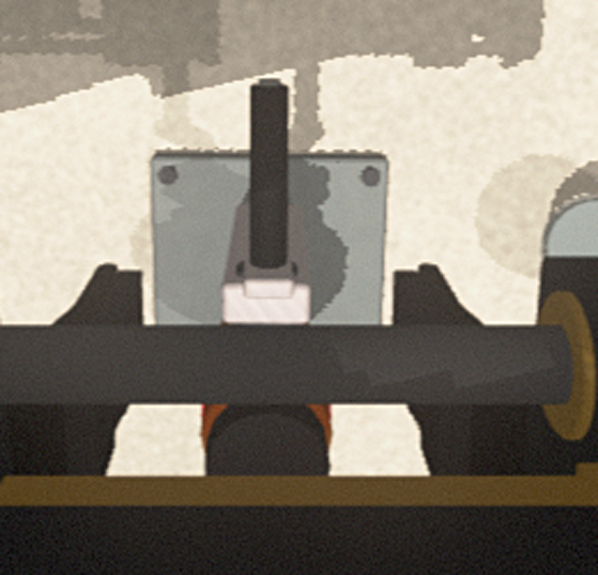

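View pics/d6.png

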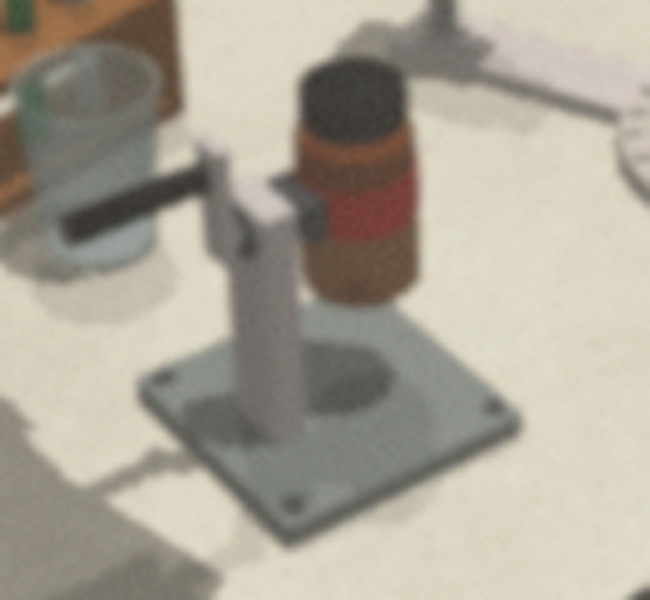

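View pics/s6.png

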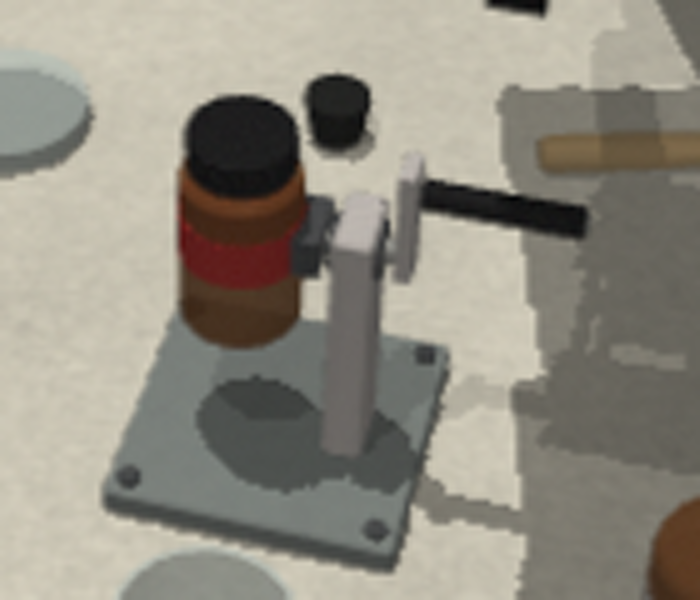

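```bash
python3 - <<'E'
from h import *
S,D,W=cam('scene'),cam('side'),cam('wrist'); a=np.array
s=lambda u,v:(300+u/5,225+v/5); d=lambda u,v:(215+u/5,205+v/5)
for n,p,q in [('band',s(240,245),d(359,203)),('captop',s(243,122),d(352,85)),('bot',s(241,320),d(358,282)),('posttop',s(363,215),d(268,200)),('hend',s(584,220),d(75,229)),('hroot',s(427,193),d(205,184))]:
    r,e=tri(S,p,D,q);print(n,r.round(1),round(e,1),(r[:2]@a([.975,-.222])).round(1),(r[:2]@a([.222,.975])).round(1))
for uv,z in [((273,226),14),((361.3,226),14),((315.7,281.7),140),((317,187),160),((316.5,264),160)]:
    r=onz(W,a(uv),z);print(r.round(1),(r[:2]@a([.975,-.222])).round(1),(r[:2]@a([.222,.975])).round(1))
E
```

```text
band [611.2  29.5 113.5] 1.1 589.4 164.5
captop [609.5  31.1 178.8] 2.4 587.4 165.7
bot [612.1  30.7  69.7] 0.7 589.9 165.9
posttop [617.9  79.8 139.3] 2.7 584.7 215.0
hend [641.7 166.4 161.5] 3.1 588.8 304.7
hroot [626.4 105.9 158.9] 0.0 587.2 242.3
[569.3 114.9  14. ] 529.5 238.4
[675.   91.4  14. ] 637.8 239.0
[618.7  81.8 140. ] 585.1 217.1
[639.8 167.2 160. ] 586.7 305.1
[625.2 104.9 160. ] 586.3 241.1
```

Request:
send_rows:
  steps: "-0.3 -1.5 1 1 -0.2; -0.5 -3.5 1 1 -0.2; -0.5 -3.7 0 1 -0.2; -0.5 -3.7 0 1 -0.2; -0.5 -3.7 0 1 -0.2; -0.5 -3.7 0 1 -0.2; -0.5 -3.7 0 1 -0.2; -0.5 -3.7 0 1 -0.2; -0.5 -3.7 0 1 -0.2; -0.5 -3.7 0 1 -0.2; -0.5 -3.7 0 1 -0.2; -0.5 -3.7 0 1 -0.2; 0 -2 0 1 -0.2; 0 0 0 0 -0.2; 0 0 0 0 -0.2"

```text
time: 11.58
eef_pos: [554.8, -317.9, 265.0]
eef_rot: [-3.128, -0.031, 0.131]
ft_force: [0.8, 0.1, -0.8]
finger_gap: 51.9
```

```bash
python3 - <<'E'
from h import *
st();o=status.get_obs();print(o['eef_pos'],o['eef_rot'],o['joints'])
W=cam('wrist');np.savez('pics/w7.npz',K=W[0],R=W[1],t=W[2])
a=imaging.get_image('wrist')[:,:,::-1];cv2.imwrite('pics/w7.png',a)
E
```

```text
t 11.58 xm 611.5 ym -186.81 zgrip 283.72 f_xm 0.8 fy 0.3 fz -0.8 yaw 1.1000000000000227 gap 51.9
[ 554.78802839 -317.91760137  265.02355945] [-3.12819072 -0.03055663  0.13127448] [-0.67318145  0.54180184  1.28221782 -0.04549344  1.3894965  -0.68290276]
```

View pics/w7.png

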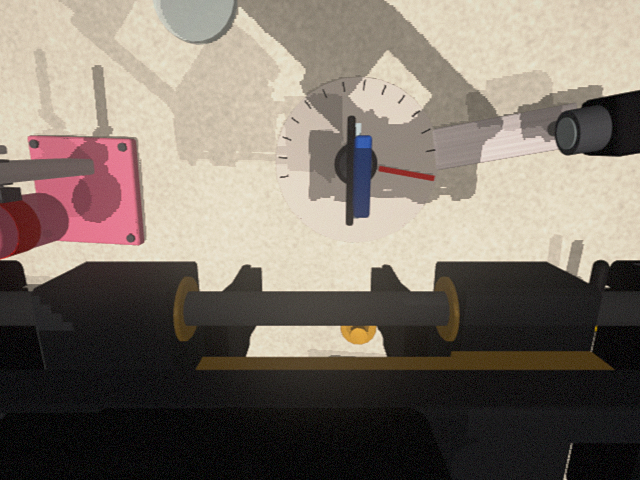

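```bash
python3 - <<'E'
from h import *
a=cv2.imread('pics/w7.png');cv2.imwrite('pics/w7c.png',cv2.resize(a[65:255,265:455],None,fx=3.1,fy=3.1,interpolation=2))
o=status.get_obs();print(cv2.Rodrigues(o['eef_rot'])[0].round(3))
E
```

```text
[[ 0.996  0.02  -0.085]
 [ 0.021 -1.     0.009]
 [-0.084 -0.011 -0.996]]
```

View pics/w7c.png

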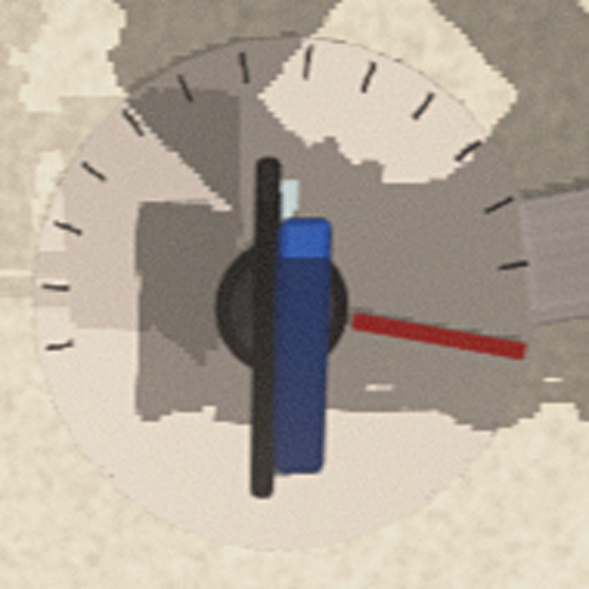

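```bash
python3 - <<'E'
from h import *
z=np.load('pics/w7.npz');W=(z['K'],z['R'],z['t'])
im=cv2.imread('pics/w7.png');c=lambda u,v:np.array((265+u/3.1,65+v/3.1))
for n,p,h in [('fin',c(302.5,346),206),('fin far',c(306,219),206),('fin near',c(299,473),206),('dialc',c(280,292),10),('hub',c(282,306),10),('n_in',c(352,321),12),('n_out',c(525,351),12),('dial L',c(35,292),10),('dial R',c(522,292),10)]:
    print(n,onz(W,p,h).round(1))
a,b=onz(W,c(352,321),12),onz(W,c(525,351),12);d=b-a;print('needle',np.degrees(np.arctan2(d[1],d[0])),np.linalg.norm(d))
a,b=onz(W,c(299,473),206),onz(W,c(306,219),206);d=b-a;print('fin',np.degrees(np.arctan2(d[1],d[0]))-90,np.linalg.norm(d))
# red mask in scene/side needle
hsv=cv2.cvtColor(im,cv2.COLOR_BGR2HSV);m=((hsv[...,0]<6)|(hsv[...,0]>174))&(hsv[...,1]>150)&(hsv[...,2]>60);m[:, :350]=0
v,u=np.nonzero(m);P=np.array([onz(W,(x,y),12)[:2] for x,y in zip(u,v)]);print(len(P));l=cv2.fitLine(P.astype(np.float32),cv2.DIST_L2,0,.01,.01).ravel();print('needle fit',l,np.degrees(np.arctan2(l[1],l[0])))
E
```

```text
fin [ 575.5 -268.8  206. ]
fin far [ 574.9 -244.8  206. ]
fin near [ 576. -294.  206.]
dialc [ 575.3 -264.5   10. ]
hub [ 576.2 -269.5   10. ]
n_in [ 601.7 -274.1   12. ]
n_out [ 664.1 -283.2   12. ]
dial L [ 484.9 -266.6   10. ]
dial R [ 661.5 -262.5   10. ]
needle -8.30962901856935 63.03868285030996
fin 1.3122753009242984 49.135341166917186
274
needle fit [ 9.8795366e-01 -1.5474992e-01  6.3258643e+02 -2.7830011e+02] -8.902293
```

Request:
send_rows:
  steps: "0 0 0 0 -0.2; 0 0 0 0 -0.2; 0 0 0 0 -0.2; 0 0 0 0 -0.2"

```text
time: 11.97
eef_pos: [554.6, -311.4, 262.3]
eef_rot: [-3.123, -0.04, 0.139]
ft_force: [-0.1, 0.1, 0.1]
finger_gap: 51.9
```

Request:
send_rows:
  steps: "0.5 3 1 0 -0.2; 0.5 3 1 0 -0.2; 0 0 0 0 -0.2; 0 0 0 0 -0.2"

```text
time: 12.3
eef_pos: [565.4, -246.5, 283.4]
eef_rot: [-3.123, -0.044, 0.138]
ft_force: [1.1, -1.3, -0.2]
finger_gap: 52.7
```

Request:
send_rows:
  steps: "0.5 -1 -1.5 0 -0.2; 0.4 -0.8 -1.5 0 -0.2; 0 -0.4 -1.5 0 -0.2; 0 0 0 0 -0.2; 0 0 0 0 -0.2"

```text
time: 12.72
eef_pos: [575.7, -272.3, 232.9]
eef_rot: [-3.125, -0.046, 0.137]
ft_force: [-0.4, -0.2, -0.2]
finger_gap: 52.3
```

```bash
python3 - <<'E'
from h import *
st();o=status.get_obs();print(o['eef_pos'],o['eef_rot'])
W=cam('wrist')
a=imaging.get_image('wrist')[:,:,::-1];cv2.imwrite('pics/w8.png',a)
b=imaging.get_image('scene')[:,:,::-1];cv2.imwrite('pics/s8.png',cv2.resize(b[130:330,130:330],None,fx=3,fy=3,interpolation=2))
print(proj(W,[575.3,-245,206]),proj(W,o['eef_pos']))
E
```

```text
t 12.72 xm 621.74 ym -137.69 zgrip 251.59 f_xm -0.4 fy -0.3 fz -0.2 yaw 1.6999999999999886 gap 52.3
[ 575.68510803 -272.29900466  232.89451873] [-3.12498916 -0.04556784  0.13673381]
[324.29133066 221.49811916] [319.49136231 287.85290519]
```

View pics/w8.png

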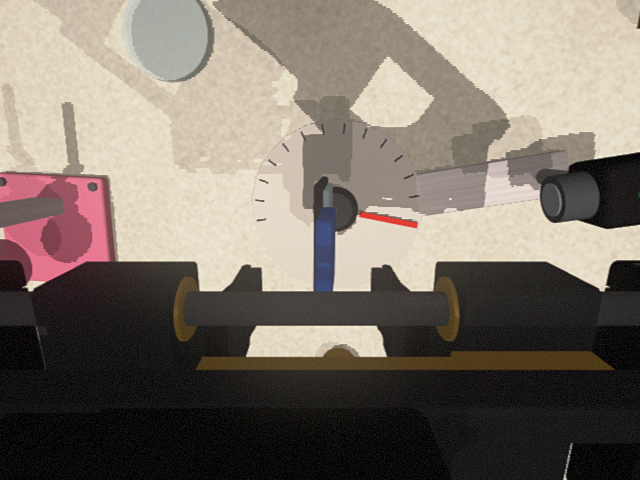

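View pics/s8.png

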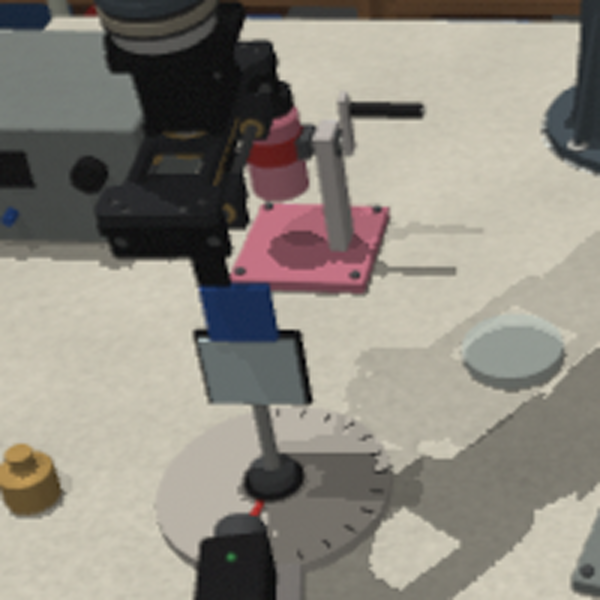

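Request:
send_rows:
  steps: "0 0.2 -2.2 0 -0.2; 0 0.1 -2.2 0 -0.2; 0 0 -1.2 0 -0.2; 0 0 0 0 -0.2; 0 0 0 0 -0.2"

```text
time: 13.23
eef_pos: [577.5, -272.0, 178.8]
eef_rot: [-3.13, -0.042, 0.127]
ft_force: [-0.7, 0.1, 0.8]
finger_gap: 52.0
```

Request:
send_rows:
  steps: "-0.2 0.2 -1 0 -0.2; 0 0 0 0 0; 0 0 0 0 0; 0 0 0 0 0"

```text
time: 13.57
eef_pos: [576.8, -271.0, 171.2]
eef_rot: [-3.133, -0.042, 0.12]
ft_force: [-0.3, -0.2, 0.5]
finger_gap: 44.8
```

```bash
python3 - <<'E'
from h import *
st();o=status.get_obs();print(o['eef_pos'],o['eef_rot'])
a=imaging.get_image('wrist')[:,:,::-1];cv2.imwrite('pics/w9.png',a)
E
```

```text
t 13.57 xm 622.56 ym -136.18 zgrip 189.93 f_xm -0.3 fy -0.2 fz 0.5 yaw 1.5 gap 44.8
[ 576.81516707 -271.01263546  171.23291673] [-3.13323539 -0.04174914  0.11967151]
```

View pics/w9.png

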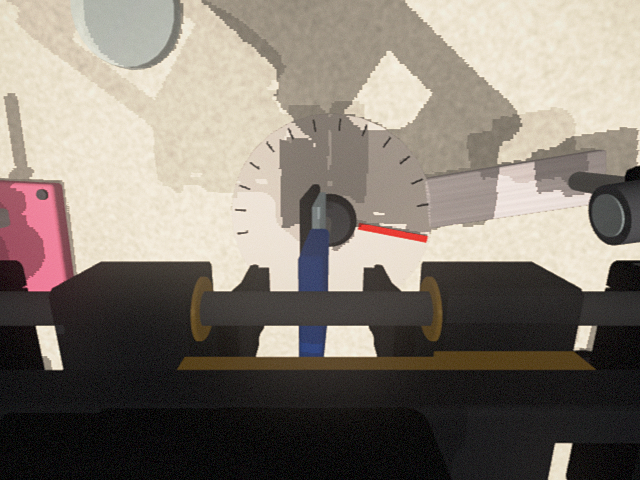

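Request:
send_rows:
  steps: "0 0 0 0 0.5; 0 0 0 0 0.8; 0 0 0 0 1; 0 0 0 0 1; 0 0 0 0 1; 0 0 0 0 1; 0 0 0 0 1; 0 0 0 0 1; 0 0 0 0 1"
  force: 30

```text
time: 14.37
eef_pos: [576.4, -271.8, 173.6]
eef_rot: [-3.135, -0.041, 0.119]
ft_force: [-2.1, 0.0, 0.4]
finger_gap: 10.8
```

```bash
python3 - <<'E'
from h import *
st();o=status.get_obs();print(o['eef_pos'],o['eef_rot'],o['ft_force'],o['ft_torque'])
E
```

```text
t 14.37 xm 622.3 ym -137.07 zgrip 192.3 f_xm -2.0 fy -0.5 fz 0.4 yaw 1.5 gap 10.8
[ 576.36078455 -271.81852571  173.6000667 ] [-3.13534111 -0.04095934  0.1187068 ] [-2.05446403e+00  1.63732811e-03  3.75550577e-01] [-0.03638548 -0.4016093   0.03013264]
```

Request:
send_rows:
  steps: "0.03 0.02 0 5 1; 0.03 0.02 0 5 1; 0.03 0.02 0 5 1; 0 0 0 0 1; 0 0 0 0 1"

```text
time: 14.78
eef_pos: [576.9, -272.0, 173.6]
eef_rot: [3.099, 0.461, -0.118]
ft_force: [-1.5, -0.6, 0.7]
finger_gap: 10.8
```

```bash
python3 - <<'E'
from h import *
st();o=status.get_obs();print(o['eef_pos'],o['eef_rot'],o['ft_force'],o['ft_torque'],o['joints'])
E
```

```text
t 14.78 xm 622.87 ym -137.11 zgrip 192.3 f_xm -1.3 fy -0.9 fz 0.7 yaw 16.9 gap 10.8
[ 576.90801046 -271.98394779  173.6003121 ] [ 3.09864267  0.46121732 -0.1178382 ] [-1.48359371 -0.62707244  0.70299588] [ 0.12848367 -0.38623051 -0.07254152] [-0.58862054  0.6238905   1.39729588 -0.0600761   1.17238386 -0.8593884 ]
```

Request:
send_rows:
  steps: "0.03 0.02 0 5 1; 0.03 0.02 0 5 1; 0.03 0.02 0 5 1; 0.03 0.02 0 5 1; 0.03 0.03 0 5 1; 0 0 0 0 1; 0 0 0 0 1; 0 0 0 0 1"

```text
time: 15.45
eef_pos: [577.8, -271.9, 173.6]
eef_rot: [2.914, 1.111, -0.112]
ft_force: [-2.8, -0.4, 1.2]
finger_gap: 10.8
```

```bash
python3 - <<'E'
from h import *
st();o=status.get_obs();print(o['eef_pos'],o['eef_rot'],o['ft_force'],o['ft_torque'])
W=cam('wrist');np.savez('pics/w10.npz',K=W[0],R=W[1],t=W[2])
a=imaging.get_image('wrist')[:,:,::-1];cv2.imwrite('pics/w10.png',a)
b=imaging.get_image('scene')[:,:,::-1];cv2.imwrite('pics/s10f.png',b);cv2.imwrite('pics/s10.png',cv2.resize(b[180:330,150:350],None,fx=4,fy=4,interpolation=2))
b=imaging.get_image('side')[:,:,::-1];cv2.imwrite('pics/d10f.png',b);cv2.imwrite('pics/d10.png',cv2.resize(b[135:285,270:430],None,fx=4,fy=4,interpolation=2))
E
```

```text
t 15.45 xm 623.68 ym -136.8 zgrip 192.28 f_xm -2.7 fy -1.0 fz 1.2 yaw 41.7 gap 10.8
[ 577.77211493 -271.86415388  173.58363522] [ 2.9138688   1.11120953 -0.11217004] [-2.81940853 -0.39749776  1.21938687] [ 0.24282898 -0.35133608 -0.02211019]
```

View pics/w10.png

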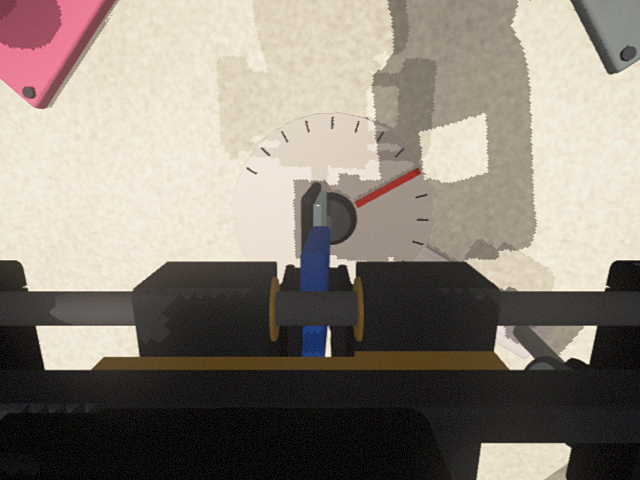

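View pics/s10.png

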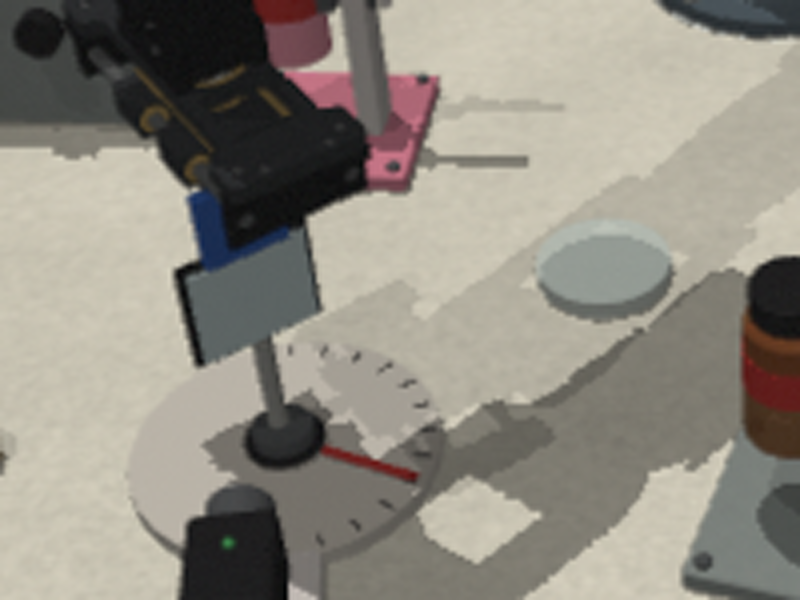

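View pics/d10.png

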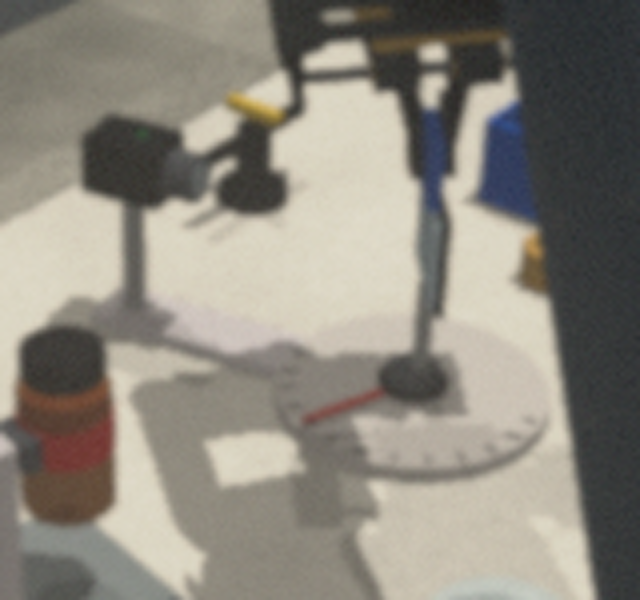

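```bash
cat >> h.py <<'E'
def needle(n,im,C,z=10,piv=(575.3,-269)):
    hsv=cv2.cvtColor(im,cv2.COLOR_BGR2HSV);m=((hsv[...,0]<8)|(hsv[...,0]>172))&(hsv[...,1]>110)&(hsv[...,2]>50)
    v,u=np.nonzero(m);P=np.array([onz(C,(x,y),z)[:2] for x,y in zip(u,v)]);r=np.hypot(*(P-piv).T)
    P=P[(r>24)&(r<92)];l=cv2.fitLine(P.astype(np.float32),cv2.DIST_L2,0,.01,.01).ravel()
    c=l[2:];s=np.sign(l[:2]@(c-piv));d=l[:2]*s
    # distance of line from pivot
    e=(np.array(piv)-c)@np.array([-d[1],d[0]])
    rr=(P-piv)@d
    print(n,len(P),'angle',np.degrees(np.arctan2(d[1],d[0])).round(2),'c',c.round(1),'piv off',e.round(2),'r',rr.min().round(1),rr.max().round(1),'bearing c from piv',np.degrees(np.arctan2(*(c-piv)[::-1])).round(2))
E
python3 - <<'E'
from h import *
z=np.load('pics/w10.npz');W=(z['K'],z['R'],z['t'])
for zz in (8,14):
    needle('w',cv2.imread('pics/w10.png'),W,zz);needle('s',cv2.imread('pics/s10f.png'),cam('scene'),zz);needle('d',cv2.imread('pics/d10f.png'),cam('side'),zz)
z=np.load('pics/w7.npz');needle('w7',cv2.imread('pics/w7.png'),(z['K'],z['R'],z['t']),12)
needle('d0',cv2.imread('pics/side0.png'),cam('side'),12)
S,D=cam('scene'),cam('side')
for zz in(8,14): print('hub/dial centre d',onz(D,(270+415/4,135+398/4),zz).round(1),'s',onz(S,(150+285/4,180+452/4),zz).round(1))
E
```

```text
w 515 angle 71.53 c [ 595.1 -214.7] piv off 1.62 r 25.7 88.9 bearing c from piv 69.92
s 51 angle 70.81 c [ 583.  -216.4] piv off -10.02 r 22.7 80.5 bearing c from piv 81.67Traceback (most recent call last):
  File "<stdin>", line 4, in <module>
  File "h.py", line 22, in needle
    P=P[(r>24)&(r<92)];l=cv2.fitLine(P.astype(np.float32),cv2.DIST_L2,0,.01,.01).ravel()
                         ~~~~~~~~~~~^^^^^^^^^^^^^^^^^^^^^^^^^^^^^^^^^^^^^^^^^^^^
cv2.error: OpenCV(4.12.0) /io/opencv/modules/imgproc/src/linefit.cpp:50: error: (-215:Assertion failed) count > 0 in function 'fitLine2D_wods'
```

```bash
sed -i 's/hsv\[...,1\]>110)&(hsv\[...,2\]>50)/hsv[...,1]>sat)\&(hsv[...,2]>50)/; s/piv=(575.3,-269)):/piv=(575.3,-269),sat=110):/' h.py
python3 - <<'E'
from h import *
z=np.load('pics/w10.npz');W=(z['K'],z['R'],z['t']);S,D=cam('scene'),cam('side')
for zz in (10,14,18):
    needle('w',cv2.imread('pics/w10.png'),W,zz);needle('s',cv2.imread('pics/s10f.png'),S,zz);needle('d',cv2.imread('pics/d10f.png'),D,zz,sat=70)
z=np.load('pics/w7.npz');needle('w7',cv2.imread('pics/w7.png'),(z['K'],z['R'],z['t']),14)
needle('d0',cv2.imread('pics/side0.png'),D,14,sat=70)
for a,b in [((150+285/4,180+430/4),(270+415/4,135+378/4)),((150+415/4,180+478/4),(270+305/4,135+420/4))]: print(tri(S,a,D,b))
E
```

```text
w 515 angle 71.53 c [ 594.8 -214.7] piv off 1.31 r 25.8 88.6 bearing c from piv 70.23
s 52 angle 71.11 c [ 584.8 -216.3] piv off -8.03 r 23.6 81.7 bearing c from piv 79.74
d 44 angle 72.26 c [ 600.1 -223.7] piv off 9.84 r 20.4 80.3 bearing c from piv 61.27
w 515 angle 71.53 c [ 594.2 -214.7] piv off 0.68 r 26.0 88.1 bearing c from piv 70.85
s 54 angle 70.75 c [ 588.3 -216.2] piv off -5.13 r 22.7 84.0 bearing c from piv 76.16
d 45 angle 71.99 c [ 596.6 -219.5] piv off 5.0 r 24.2 83.7 bearing c from piv 66.67
w 515 angle 71.53 c [ 593.5 -214.7] piv off 0.05 r 26.2 87.5 bearing c from piv 71.48
s 55 angle 70.83 c [ 592.1 -215.4] piv off -1.73 r 24.9 86.3 bearing c from piv 72.6
d 46 angle 72.22 c [ 593.2 -215.4] piv off 0.7 r 25.6 87.1 bearing c from piv 71.51
w7 315 angle -8.83 c [ 632.5 -278.2] piv off 0.28 r 26.6 88.7 bearing c from piv -9.11
d0 40 angle -9.48 c [ 634.8 -280.7] piv off 1.72 r 30.2 88.7 bearing c from piv -11.11
(array([ 572.22576525, -267.47879445,   20.80782585]), np.float64(1.4485621384197047))
(array([ 602.49089663, -185.6109329 ,   16.54972825]), np.float64(0.30752962303255554))
```

Request:
send_rows:
  steps: "0.02 0.02 0 3 1; 0.02 0.02 0 3 1; 0 0 0 0 1; 0 0 0 0 1; 0 0 0 0 1"

```text
time: 16.02
eef_pos: [578.0, -271.8, 173.6]
eef_rot: [2.849, 1.259, -0.111]
ft_force: [-2.1, -1.0, 1.0]
finger_gap: 10.7
```

```bash
cat > chk.py <<'E'
import sys
from h import *
k=sys.argv[1]
st();o=status.get_obs();print(o['eef_pos'],o['ft_force'].round(1),o['ft_torque'].round(2))
W=cam('wrist');S,D=cam('scene'),cam('side')
ims={n:imaging.get_image(n)[:,:,::-1].copy() for n in ('wrist','scene','side')}
for n in ims: cv2.imwrite(f'pics/{n}{k}.png',ims[n])
needle('w',ims['wrist'],W,18);needle('s',ims['scene'],S,18);needle('d',ims['side'],D,18,sat=70)
E
python3 chk.py 11
```

```text
t 16.02 xm 623.88 ym -136.68 zgrip 192.31 f_xm -1.8 fy -1.4 fz 1.0 yaw 47.7 gap 10.7
[ 577.99559545 -271.78897415  173.60504036] [-2.1 -1.   1. ] [ 0.34 -0.33 -0.1 ]
w 513 angle 83.3 c [ 581.9 -212. ] piv off -0.06 r 26.1 87.6 bearing c from piv 83.36
s 58 angle 83.33 c [ 580.6 -213.7] piv off -1.12 r 24.7 86.7 bearing c from piv 84.49
d 44 angle 84.54 c [ 582.3 -213. ] piv off 1.67 r 24.3 88.1 bearing c from piv 82.84
```

```bash
python3 - <<'E'
from h import *
from scipy.optimize import least_squares
S,D=cam('scene'),cam('side');obs=[]
for n,C,box,sat in [('scene',S,(245,310,325,362),150),('side',D,(225,275,268,305),110)]:
  for k in ('11',):
    im=cv2.imread(f'pics/{n}{k}.png');r0,r1,c0,c1=box
    h=cv2.cvtColor(im,cv2.COLOR_BGR2HSV)[r0:r1,c0:c1];m=((h[...,0]<5)|(h[...,0]>170))&(h[...,1]>sat)&(h[...,2]>40)
    nl,lab,stt,cen=cv2.connectedComponentsWithStats(m.astype(np.uint8));i=1+stt[1:,4].argmax();print(n,stt[i]+np.array([c0,r0,0,0,0]),cen[i]+[c0,r0])
    v,u=np.nonzero(lab==i);ws=[(u[v==r].min(),u[v==r].max()) for r in np.unique(v)]
    mx=max(b-a for a,b in ws)
    for r in np.unique(v):
        a,b=u[v==r].min(),u[v==r].max()
        if b-a>=mx-1: obs.append((C,(a+b)/2+c0,r+r0,n))
def f(x):
    out=[]
    for C,u,v,n in obs:
        p,q=proj(C,[x[0],x[1],100]),proj(C,[x[0],x[1],150]);out.append(p[0]+(q-p)[0]*(v-p[1])/(q-p)[1]-u)
    return np.array(out)
r=least_squares(f,[610,30]);print(r.x,abs(r.fun).max(),len(obs));d=r.x-np.array([575.3,-269]);print(np.degrees(np.arctan2(d[1],d[0])),np.linalg.norm(d))
E
python3 -c "
import cv2
a=cv2.imread('pics/scene11.png');cv2.imwrite('pics/s11c.png',cv2.resize(a[180:360,150:420],None,fx=2.9,fy=2.9,interpolation=2))"
```

```text
scene [336 269  24  14 190] [346.78421053 276.63684211]
side [281 241  17  12 134] [288.96268657 246.8880597 ]
[605.80262654  28.30952503] 0.31516914003992724 7
84.14220484052042 298.8701455457483
```

View pics/s11c.png

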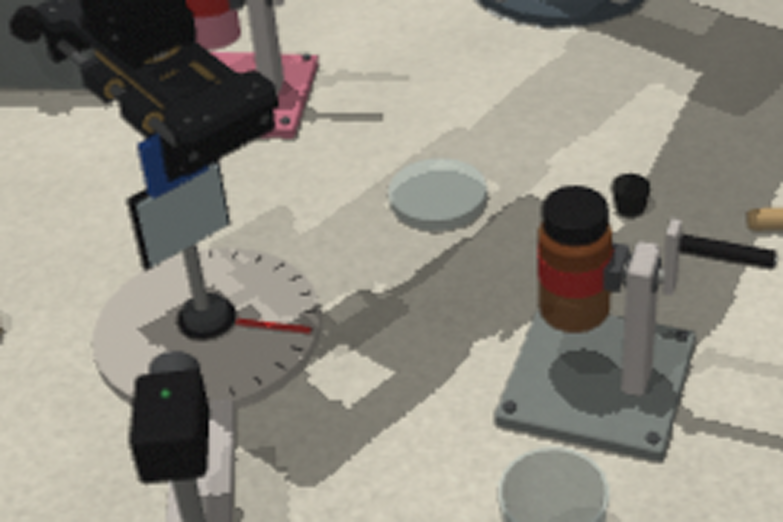

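Request:
send_rows:
  steps: "0 0 0 0.1 1; 0 0 0 0 1; 0 0 0 0 1; 0 0 0 0 1; 0 0 0 0 1; 0 0 0 0 1"

```text
time: 16.67
eef_pos: [578.0, -271.8, 173.6]
eef_rot: [2.848, 1.261, -0.111]
ft_force: [-2.7, 0.1, 0.7]
finger_gap: 10.9
```

```bash
python3 chk.py 12; python3 -c "
from h import *
print(status.get_obs()['dq'].round(4))"
```

```text
t 16.67 xm 623.88 ym -136.7 zgrip 192.29 f_xm -2.6 fy -0.5 fz 0.7 yaw 47.8 gap 10.9
[ 577.98372175 -271.80719076  173.59438395] [-2.7  0.1  0.7] [ 0.31 -0.29 -0.07]
w 511 angle 83.45 c [ 581.8 -211.9] piv off -0.06 r 26.1 87.6 bearing c from piv 83.51
s 58 angle 83.53 c [ 580.3 -213.5] piv off -1.29 r 24.7 86.7 bearing c from piv 84.86
d 44 angle 84.69 c [ 582.3 -212.2] piv off 1.74 r 26.2 88.1 bearing c from piv 82.94
[ 0.0016  0.0002 -0.0004 -0.0014  0.0011 -0.0012]
```

View pics/scene12.png

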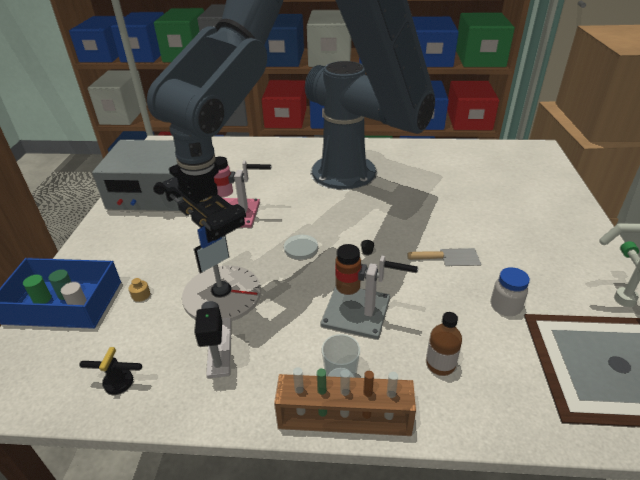

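The picture shows the jar upright at (347,270), the gripper holding the fin at (210,235), the needle pointing from (232,292) towards the jar, and all bystanders where they stood. I'm handing in.

```bash
python3 -c "
from bench import job
print(job.close_job())"
```

```text
the job is handed in; nothing more can be done
None
```

The job is done and handed in at about 17 s. The jar on the grey mixer was mixed and left upright, and the arm is still gripping the mirror's blue fin with the needle pointing at the jar.

**Jar:** I gripped the crank handle and turned the jar over in the negative direction to about -178.5° by the measured handle position. The side and scene cameras showed it cap down. I brought it back the same way, let go, and a view from above showed the crank in line with the post, so it is upright.

**Mirror:** I gripped the fin and turned the mirror about 46°. The needle then pointed at 83.5° (wrist and scene cameras) or 84.7° (side camera). My estimates of the bearing from the pivot to the jar were 83.1° to 84.1°, so it is within about 1°, or roughly 5 mm at the jar. The last readings showed the arm still, with about 3 N at the wrist.

**Disagreements in the checks:**
- **Shaft position:** the arm's own readings and the cameras disagreed by about 5 mm. It hardly affects the aim, because the pivot shows a similar shift.
- **Tool tilt:** the tool leaned about 5° during one fast move. I did not correct it, and the grip stayed firm.

Nothing else on the bench had visibly moved in the last scene picture.

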